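Find the rattling tin and hold it out to the guest

ROBOT

A 7-joint arm with a two-finger parallel gripper is mounted at the origin on the work surface. World frame = base frame: x ahead of the robot, y to its left, z up, the work surface at z = 0. Lengths are in m, angles in rad, forces in N, time in s.
With the tool pointing down it reaches from about 0.4 to 0.85 m from the base axis. Payload 10.4 kg.
Tool frame: the origin (TCP) lies midway between the tips of the shut fingers; the grasp point (between the pads) lies 19 mm behind it; z points along the fingers, y is the line along which they close (so a half turn about z gives the same grasp; the last joint's range is limited). The gripper opens to 87 mm and grips with 3 to 60 N. Pads are 19 mm wide; open, the fingers measure 117 mm over their backs; the gripper's body (75 mm by 190 mm) begins 51 mm behind the grasp point.
Start: joints at [-0.023, 0.332, -0.065, 1.46, 0.022, 1.35, -0.088], TCP at [0.625, 0, 0.223] pointing down, gripper open.
Joint ranges: [-2.6, 2.6], [-0.5, 2.12], [-1.47, 1.34], [0.16, 2.42], [-1.27, 4.41], [0.06, 2.06], [-2.6, 2.6]. Speed limits (rad/s): [2.22, 2.22, 2.79, 2.79, 3.14, 3.14, 3.14].

INTERFACE

Orientations are given as a unit quaternion [x, y, z, w].
In Python, from station import * gives the robot as it stands.
- The arm moves only by the tool servo_tool, never from a script. Its argument "moves" is a list of rows, each a list of 3 entries, a list of its own where there are three numbers: the shift along the tool's x, y, z in m, then the turn, a rotation vector about the tool's x, y, z in rad, then the opening in per cent of the stroke, from 0 (shut) to 100 (fully open). A call has 1 to 20 rows; each row is the pose to reach, as a shift and turn from the pose commanded when the call began, along the tool's axes at that moment; what a row does not reach only later rows make up. A row lasts 1/8 s, in which the tool goes at most 62.5 mm and 10.7 degrees, less where a joint would pass 70% of its speed; a pose out of reach is approached as far as the arm can. A call with a gripper value outside its range is refused whole. The fingers move at their own pace and stop on an object; the grip force is fixed at half the most. Time passes only in rows, so rows that repeat a pose let the fingers close. It gives the time, the measured TCP pose, the force, the opening and the grip force at its end, in the units of the state.
- get_obs(): the state, without advancing time (a new reading comes with each control period).
- camera(name): name is "scene" or "side" or "wrist"; returns a dict with "pixels" (420x560x3 uint8, blue, green, red), "range_z" (420x560 float32, m along the optical axis (not along the pixel's ray), 0 where there is no reading), "camera_matrix" (3x3 intrinsics, pixels), "dist" ([k1, k2, p1, p2, k3] as OpenCV has them; the pictures are not rectified), "eye" and "rotation" of the camera in the world; the wrist camera has in their place "hand_eye" (4x4, takes a point from camera to tool coordinates, whose origin is the TCP and whose axes are the flange's). Camera axes: x right, y up, looking along -z (the intrinsics and any distortion apply to the point x, -y, -z); pixel columns grow to the right and rows downward; lengths in m; the calibration is good to about 2 mm. A picture is of the moment at which its call begins: read the wrist's pose just before it.
- finish_job(): hands the job in; it is judged then, once.
The state is a dict: "time": time; "joint_pos": joint angles; "joint_velocities": joint speeds; "tau": joint torques, N m; "tcp_pos": TCP position; "tool_rot": TCP orientation; "contact_force": force on the tool from outside, world axes, zero at the start; "ft_torque": the same for the moment, N m; "width": opening from 0.0 (shut) to 1.0 (fully open); "finger_force": force on a finger pad.
Only numpy, scipy, OpenCV 4.12 (cv2) and the standard library are available. Lean on these libraries where they do the work, as an engineer would, in place of code of your own. Each camera call takes 0.05 s, during which the arm holds its last target. There are 200 camera calls.

TASK

The samovar lid's loose brass knob is in one of the three identical sealed tea tins: going from your left to your right, lift each tin well clear of the table (about 10 cm), shake it briskly there, stop, and set it back upright where it stood, keeping the tins roughly upright throughout. After all three have been shaken, present the tin that rattled to the guest: hold it upright and still above the middle of the round wooden serving board, its underside about 15 cm above the board (the last tin need not be set down first if it is the one). Finish while still holding it there in the gripper, do not set it down or let go, with the other two tins standing released in their places and everything else on the table left alone.

Things in the scene. Friction and masses are not known exactly. Their poses are not given: they have to be found in the camera images.
- tin_left: The tin farthest to the robot's left (largest y). All three are alike: sealed upright tea tin, 56 mm (its x) by 120 mm (its y), 92 mm high, flat sides, dark blue with a flower print, brass lid (top 22 mm, same width, fixed). Weighs 0.22 to 0.64 kg, at random per tin, so weight is no sure sign. Origin: centre of its underside; z up, x and y square to its sides
- tin_middle: The tin between the other two, like tin_left. Just one of the three, any of them, hides a 28 mm, 98 g brass ball that rolls 86 mm along y, 22 mm along x and knocks on the walls. Rocked 17 deg it rolls to the low end in 0.4 s and stays when levelled: the wrist moment about tin x is then some 0.08 N m more after -y end down than after +y end down, compared with the other tins
- tin_right: The tin farthest to the robot's right (smallest y), like tin_left; origin: centre of its underside, z up, x and y square to its sides
- board_top (a point): centre of the upper face of the round dark wooden serving board with a pale middle, 150 mm diameter, 10 mm high, fixed on the table beyond the tins at the guest's side
- cup1: white cup, 80 mm wide, 60 mm high, on a saucer, left of the board beyond it; origin: centre of its underside; leave alone
- cup2: blue cup, 80 mm wide, 60 mm high, on a saucer, right of the board beyond it; origin: centre of its underside; leave alone
- saucer1: saucer of the white cup, 140 mm wide, 18 mm high; origin: centre of its underside; leave alone
- saucer2: saucer of the blue cup, 140 mm wide, 18 mm high; origin: centre of its underside; leave alone
- tongs: steel tongs 180 mm long lying on a 100 x 200 x 35 mm wooden block at the right; origin: centre of the tongs' underside; leave alone
Things that resemble listed ones, but are neither listed nor needed, are in the scene too. What is shaped like the tin_left but green or pink is not meant.

How it is judged:
On the way, in this order (a step that is already met when the one before it is completed fails the run):
1. the left tin is lifted clear of the table (5 cm or more) (height (world z) of tin_left above 0.05 m and linear speed of tin_left below 0.05 m/s and angular speed of tin_left below 0.6 rad/s).
2. the left tin is shaken in the air (faster than 0.08 m/s or 0.6 rad/s) (height (world z) of tin_left above 0.05 m and (linear speed of tin_left above 0.08 m/s or angular speed of tin_left above 0.6 rad/s)).
3. the left tin comes to the end of a stroke, still in the air (all of step 1).
4. the middle tin is lifted clear of the table (5 cm or more) (height (world z) of tin_middle above 0.05 m and linear speed of tin_middle below 0.05 m/s and angular speed of tin_middle below 0.6 rad/s).
5. the middle tin is shaken in the air (faster than 0.08 m/s or 0.6 rad/s) (height (world z) of tin_middle above 0.05 m and (linear speed of tin_middle above 0.08 m/s or angular speed of tin_middle above 0.6 rad/s)).
6. the middle tin comes to the end of a stroke, still in the air (all of step 4).
7. the right tin is lifted clear of the table (5 cm or more) (height (world z) of tin_right above 0.05 m and linear speed of tin_right below 0.05 m/s and angular speed of tin_right below 0.6 rad/s).
8. the right tin is shaken in the air (faster than 0.08 m/s or 0.6 rad/s) (height (world z) of tin_right above 0.05 m and (linear speed of tin_right above 0.08 m/s or angular speed of tin_right above 0.6 rad/s)).
9. the right tin comes to the end of a stroke, still in the air (all of step 7).
At the end, for the whole second after the job is handed in: The rattling tin is held in the fingers above the board: within 5 cm of its centre sideways, underside 8 to 25 cm above it, upright within 14 degrees, still (3 cm/s); the other two stand released on the table, upright within 3 degrees, at rest, each within 5 cm of its start (((contact force between tin_left_c0 and anything else above 0.1 N and contact force between tin_left and the fingers above 1 N and horizontal distance between tin_left and board_top below 0.05 m and z of tin_left in the frame of board_top between 0.08 and 0.25 m and angle between tin_left's own z axis and vertical below 0.25 rad and linear speed of tin_left below 0.03 m/s and height (world z) of each of tin_middle, tin_right below 0.006 m and angle between each of tin_middle, tin_right's own z axis and vertical below 0.06 rad and distance of each of tin_middle, tin_right from where it was at the start of the episode below 0.05 m and linear speed of each of tin_middle, tin_right below 0.02 m/s and contact force between each of tin_middle, tin_right and the fingers below 0.1 N) or (contact force between tin_middle_c0 and anything else above 0.1 N and contact force between tin_middle and the fingers above 1 N and horizontal distance between tin_middle and board_top below 0.05 m and z of tin_middle in the frame of board_top between 0.08 and 0.25 m and angle between tin_middle's own z axis and vertical below 0.25 rad and linear speed of tin_middle below 0.03 m/s and height (world z) of each of tin_left, tin_right below 0.006 m and angle between each of tin_left, tin_right's own z axis and vertical below 0.06 rad and distance of each of tin_left, tin_right from where it was at the start of the episode below 0.05 m and linear speed of each of tin_left, tin_right below 0.02 m/s and contact force between each of tin_left, tin_right and the fingers below 0.1 N) or (contact force between tin_right_c0 and anything else above 0.1 N and contact force between tin_right and the fingers above 1 N and horizontal distance between tin_right and board_top below 0.05 m and z of tin_right in the frame of board_top between 0.08 and 0.25 m and angle between tin_right's own z axis and vertical below 0.25 rad and linear speed of tin_right below 0.03 m/s and height (world z) of each of tin_left, tin_middle below 0.006 m and angle between each of tin_left, tin_middle's own z axis and vertical below 0.06 rad and distance of each of tin_left, tin_middle from where it was at the start of the episode below 0.05 m and linear speed of each of tin_left, tin_middle below 0.02 m/s and contact force between each of tin_left, tin_middle and the fingers below 0.1 N))); the arm keeps its last pose, push and grip.
It fails at once if a cup, a saucer or the tongs are disturbed (moved more than 3 cm) (distance of any of cup1, cup2, saucer1, saucer2, tongs from where it was at the start of the episode above 0.03 m).
It fails at once if a tin is tipped over (more than about 50 degrees) (angle between any of tin_left, tin_middle, tin_right's own z axis and vertical above 0.9 rad).
It also fails if it takes over 72 s, if anything falls off the work surface, if the arm or the gripper's body presses on something with over 40 N, if the wrist force passes 120 N, or if a joint passes its speed limit or range.

## Working session

There is one attempt and no reset: what is moved stays moved. The work goes in short steps, Python scripts to look and compute and a tool call to move; the robot and the scene stay as the last step left them, time stands still between calls to the robot, and variables do not carry over. Pictures are saved under pics/ and viewed, at most 10 in all, crops included, and the job is handed in when it is done.

Besides the shell and the picture viewer there is one more tool, called after "Request:" by a JSON object that holds its "api" and its "payload", one argument or row to a line. servo_tool: Moves the arm, as the interface text tells. Its arguments: {"type":"object","properties":{"moves":{"type":"array","items":{"type":"array"}}},"required":["moves"]}

```bash
mkdir -p pics; ls; cat > h.py <<'E'
import numpy as np, cv2
from station import *
def snap(n,f=None):
    o=get_obs(); c=camera(n); c['obs']=o
    if f: cv2.imwrite('pics/'+f,c['pixels'])
    return c
def world(c,uv):
    """pixels (N,2) with range -> world"""
    uv=np.asarray(uv,float).reshape(-1,1,2)
    n=cv2.undistortPoints(uv,np.array(c['camera_matrix']),np.array(c['dist'])).reshape(-1,2)
    d=c['range_z'][uv[:,0,1].astype(int),uv[:,0,0].astype(int)]
    p=np.c_[n[:,0]*d,-n[:,1]*d,-d]
    return p@np.array(c['rotation']).T+np.array(c['eye']), d
E
python3 - <<'E'
from h import *
c=snap('scene','s.png');d=snap('side','d.png')
np.savez('s.npz',**{k:c[k] for k in('pixels','range_z','camera_matrix','dist','eye','rotation')})
np.savez('d.npz',**{k:d[k] for k in('pixels','range_z','camera_matrix','dist','eye','rotation')})
print(c['obs'],c['eye'],d['eye'])
E
```

```text
pics
{'time': 0.0, 'joint_pos': array([-0.02264305,  0.33285466, -0.06472612,  1.46095773,  0.02158348,
        1.34986276, -0.08848625]), 'joint_velocities': array([-0.00181584, -0.0008727 , -0.0009838 , -0.00030328, -0.00027211,
        0.00035833,  0.00094645]), 'tau': array([-1.20520472e-04, -6.23245955e+01,  2.44190963e-02, -3.89891267e+01,
       -6.13984605e-02,  3.97891912e-02,  1.87085252e-04]), 'tcp_pos': array([6.24616636e-01, 4.28922003e-05, 2.21756898e-01]), 'tool_rot': array([ 7.07071539e-01,  7.07141681e-01, -5.04375445e-04, -4.76490270e-04]), 'contact_force': array([0.05013497, 0.34771703, 0.32557663]), 'ft_torque': array([ 0.01313291, -0.01032344,  0.0532051 ]), 'finger_force': 0.0, 'width': 0.9973372958807448} [1.33251186 0.49520376 1.08649884] [ 0.4471257  -1.04541733  0.90880244]
```

View pics/s.png

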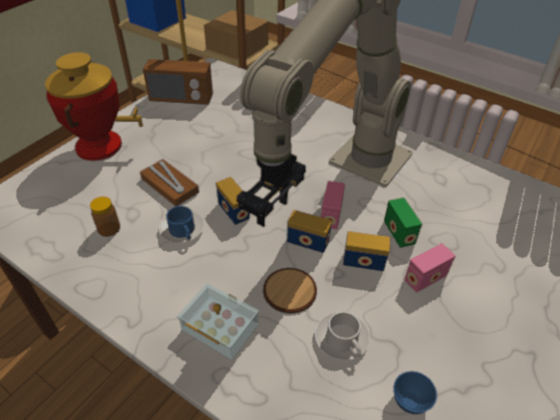

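View pics/d.png

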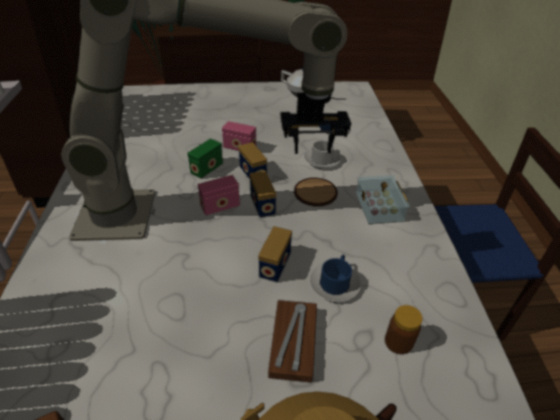

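The scene picture shows three blue, brass-lidded tins at (367,250) left, (310,230) middle and (235,200) right. The lookalikes are green (403,222), pink (430,268) and purple-pink (332,203), plus a jar at (105,215). The board is at (290,290). In the side picture the same tins are at (252,160), (263,195) and (276,253). I choose the blue ones with brass lids and measure their lid tops.

```bash
cat > m.py <<'E'
from h import *
for f in 's','d':
    c=dict(np.load(f+'.npz'))
    v,u=np.mgrid[0:420,0:560]; P,d=world(c,np.c_[u.ravel(),v.ravel()]); P=P.reshape(420,560,3)
    hsv=cv2.cvtColor(c['pixels'],cv2.COLOR_BGR2HSV)
    inb=(P[...,0]>.3)&(P[...,0]<.95)&(abs(P[...,1])<.5)&(c['range_z']>0)
    print(f,'table z',np.median(P[...,2][inb&(abs(P[...,2])<.03)]))
    m=inb&(abs(P[...,2]-.092)<.012)
    n,l,s,ce=cv2.connectedComponentsWithStats(m.astype(np.uint8),connectivity=4)
    for i in range(1,n):
        if s[i,4]<120: continue
        q=P[l==i]; r=cv2.minAreaRect((q[:,:2]*1000).astype(np.float32))
        print(ce[i].round(),s[i,4],'hue',np.median(hsv[l==i],0),'rect',np.round(r[0]),np.round(r[1]),round(r[2],1),'z',q[:,2].mean().round(4))
    m=inb&(P[...,2]>.003)&(P[...,2]<.02)
    n,l,s,ce=cv2.connectedComponentsWithStats(m.astype(np.uint8),connectivity=4)
    for i in range(1,n):
        if s[i,4]>500:
            q=P[l==i];r=cv2.minEnclosingCircle((q[:,:2]*1000).astype(np.float32));print('low',ce[i].round(),s[i,4],np.round(r[0]),round(r[1]),q[:,2].mean().round(4))
c=dict(np.load('s.npz'));cv2.imwrite('pics/crop.png',cv2.resize(c['pixels'][160:320,200:460],None,fx=3,fy=3,interpolation=cv2.INTER_CUBIC))
E
python3 m.py
```

```text
Traceback (most recent call last):
  File "m.py", line 4, in <module>
    v,u=np.mgrid[0:420,0:560]; P,d=world(c,np.c_[u.ravel(),v.ravel()]); P=P.reshape(420,560,3)
                                   ~~~~~^^^^^^^^^^^^^^^^^^^^^^^^^^^^^^
  File "h.py", line 13, in world
    return p@np.array(c['rotation']).T+np.array(c['eye']), d
           ~^~~~~~~~~~~~~~~~~~~~~~~~~~
ValueError: matmul: Input operand 1 has a mismatch in its core dimension 0, with gufunc signature (n?,k),(k,m?)->(n?,m?) (size 4 is different from 3)
```

Rotation is a quaternion.

```bash
sed -i 's/^import numpy.*/&\nfrom scipy.spatial.transform import Rotation as R/; s/np.array(c\[.rotation.\]).T/R.from_quat(c["rotation"]).as_matrix().T/' h.py; python3 m.py
```

```text
s table z 0.002269881784854322
[228. 190.] 442 hue [ 20. 180. 152.] rect [ 507. -236.] [127.  58.] 66.2 z 0.093
[332. 197.] 485 hue [172. 118. 113.] rect [346.  30.] [118.  57.] 22.2 z 0.093
[105. 213.] 150 hue [ 14. 166.  81.] rect [ 794. -479.] [31. 65.] 79.3 z 0.0906
[309. 222.] 713 hue [ 20. 174.  96.] rect [481.  28.] [ 63. 121.] 13.9 z 0.0921
[407. 222.] 241 hue [ 67. 168. 118.] rect [321. 261.] [42. 81.] 1.0 z 0.091
[368. 242.] 780 hue [ 20. 182. 168.] rect [450. 202.] [ 67. 121.] 24.7 z 0.0921
[432. 259.] 812 hue [172. 106. 194.] rect [404. 377.] [ 61. 125.] 65.3 z 0.0918
low [289. 290.] 2086 [660.  75.] 91 0.0115
low [330. 342.] 610 [726. 267.] 69 0.014
d table z 6.336826947717089e-05
[239. 128.] 328 hue [172. 124. 127.] rect [402. 375.] [ 63. 126.] 65.7 z 0.0902
[252. 154.] 364 hue [ 19. 163. 103.] rect [449. 201.] [ 57. 123.] 22.3 z 0.09
[262. 184.] 481 hue [ 19. 164.  55.] rect [476.  28.] [ 58. 128.] 13.9 z 0.0902
[220. 185.] 439 hue [172. 128.  69.] rect [342.  26.] [118.  64.] 26.7 z 0.0901
[275. 244.] 747 hue [ 19. 163. 104.] rect [ 503. -238.] [123.  57.] 67.3 z 0.0904
low [315. 191.] 1008 [657.  90.] 84 0.0097
low [334. 286.] 803 [ 661. -317.] 71 0.0133
```

View pics/crop.png

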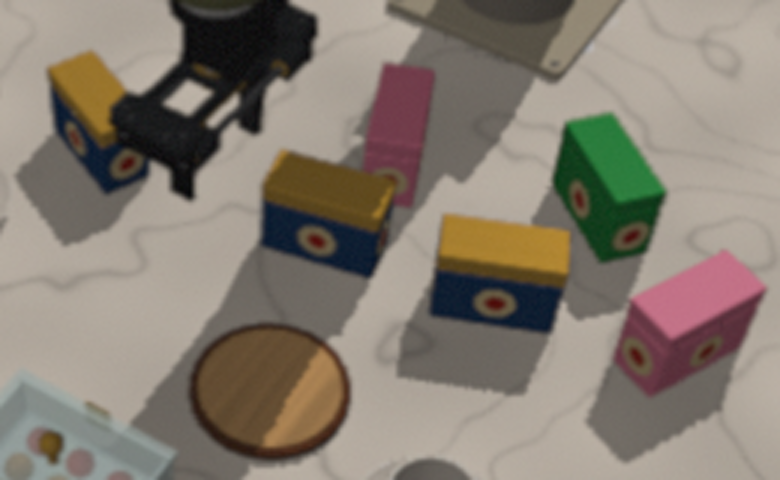

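The crop confirms the three dark blue, brass-lidded tins (scene 367,250 / 310,230 / 235,200). The pink, purple and green boxes are decoys. Next I hover over the left tin at about (450, 202) mm with yaw 23.5°.

Request:
{"api": "servo_tool", "payload": {
  "moves": [
    [[0.05,-0.044,0.0],[0,0,-0.1],100],
    [[0.1,-0.088,0.0],[0,0,-0.2],100],
    [[0.15,-0.13,0.02],[0,0,-0.3],100],
    [[0.18,-0.16,0.05],[0,0,-0.38],100],
    [[0.202,-0.175,0.06],[0,0,-0.41],100],
    [[0.202,-0.175,0.06],[0,0,-0.41],100],
    [[0.202,-0.175,0.06],[0,0,-0.41],100]
  ]
}}

```text
time: 0.98
tcp_pos: [0.4512, 0.2012, 0.1631]
tool_rot: [0.549, 0.836, 0.0, 0.0]
contact_force: [0.0, -0.4, 0.4]
width: 1.0
finger_force: 0.0
```

```bash
cat > w.py <<'E'
from h import *
import sys
x0,y0=map(float,sys.argv[1:3])
c=snap('wrist',sys.argv[3] if len(sys.argv)>3 else None); o=c['obs']
T=np.eye(4);T[:3,:3]=R.from_quat(o['tool_rot']).as_matrix();T[:3,3]=o['tcp_pos']; E=T@np.array(c['hand_eye'])
c['eye']=E[:3,3];c['rotation']=R.from_matrix(E[:3,:3]).as_quat()
v,u=np.mgrid[0:420,0:560];P,d=world(c,np.c_[u.ravel(),v.ravel()])
k=(d>0)&(abs(P[:,2]-.092)<.008)&(np.hypot(P[:,0]-x0,P[:,1]-y0)<.075)
q=P[k];r=cv2.minAreaRect((q[:,:2]*1000).astype(np.float32))
a=R.from_quat(o['tool_rot']).as_matrix()
print('t',o['time'],'tcp',o['tcp_pos'].round(4),'yaw toolY',np.degrees(np.arctan2(a[1,1],a[0,1])).round(2),'toolz',a[:,2].round(3))
print(k.sum(),'tin',np.round(r[0],1),np.round(r[1],1),round(r[2],1),'z',q[:,2].mean().round(4))
dl=np.array([*(np.array(r[0])/1000),0])-o['tcp_pos'];print('shift in tool axes',(a.T@np.array([dl[0],dl[1],0])).round(4), 'zero load', o['contact_force'].round(2),o['ft_torque'].round(3))
E
python3 w.py .45 .202 w1.png
python3 - <<'E'
from h import *
for f in 'sd':
    c=dict(np.load(f+'.npz'));v,u=np.mgrid[0:420,0:560];P,d=world(c,np.c_[u.ravel(),v.ravel()])
    off=0.0022 if f=='s' else 0
    k=(d>0)&(abs(P[:,2]-off-.010)<.003)&(np.hypot(P[:,0]-.66,P[:,1]-.08)<.1); q=P[k]
    for _ in range(5): m=np.median(q[:,:2],0); q=q[np.hypot(*(q[:,:2]-m).T)<.08]
    print(f,k.sum(),q.mean(0),cv2.minAreaRect((q[:,:2]*1000).astype(np.float32)))
E
```

```text
t 0.975 tcp [0.4512 0.2012 0.1631] yaw toolY 23.37 toolz [ 0.001 -0.    -1.   ]
10195 tin [451.3 205.3] [ 56.6 120.2] 24.0 z 0.0922
shift in tool axes [ 0.0038  0.0017 -0.    ] zero load [ 0.   -0.39  0.41] [-0.011 -0.063  0.038]
s 1589 [0.66359736 0.08519134 0.01216726] ((661.778564453125, 83.44351196289062), (150.00099182128906, 147.52484130859375), 30.661001205444336)
d 831 [0.65837232 0.07835981 0.00993521] ((657.661865234375, 80.25808715820312), (148.86801147460938, 148.6588592529297), 70.81109619140625)
```

View pics/w1.png

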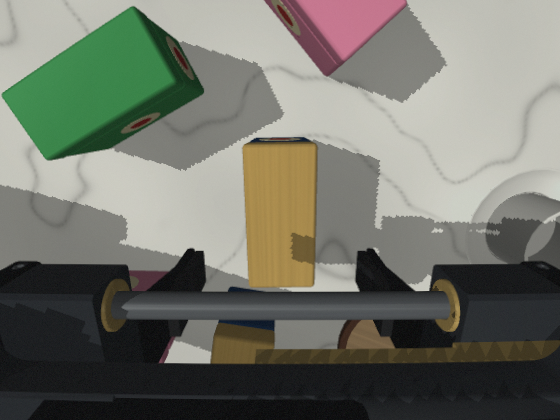

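The wrist view shows the lid at (280,213), centred between the fingers, with green at (105,85) and pink at (340,30) well away. Descend and grip.

Request:
{"api": "servo_tool", "payload": {
  "moves": [
    [[0.004,0.001,0.03],[0,0,-0.01],100],
    [[0.004,0.001,0.06],[0,0,-0.01],100],
    [[0.004,0.001,0.09],[0,0,-0.01],100],
    [[0.004,0.001,0.117],[0,0,-0.01],100],
    [[0.004,0.001,0.117],[0,0,-0.01],100],
    [[0.004,0.001,0.117],[0,0,-0.01],0],
    [[0.004,0.001,0.117],[0,0,-0.01],0],
    [[0.004,0.001,0.117],[0,0,-0.01],0],
    [[0.004,0.001,0.117],[0,0,-0.01],0],
    [[0.004,0.001,0.117],[0,0,-0.01],0],
    [[0.004,0.001,0.117],[0,0,-0.01],0]
  ]
}}

```text
time: 2.4
tcp_pos: [0.4496, 0.2062, 0.046]
tool_rot: [0.544, 0.839, 0.0, 0.0]
contact_force: [-1.5, -1.7, 6.1]
width: 0.645
finger_force: 30.0
```

Request:
{"api": "servo_tool", "payload": {
  "moves": [
    [[0,0,-0.01],[0,0,0],0],
    [[0,0,-0.03],[0,0,0],0],
    [[0,0,-0.06],[0,0,0],0],
    [[0,0,-0.09],[0,0,0],0],
    [[0,0,-0.1],[0,0,0],0],
    [[0,0,-0.1],[0,0,0],0],
    [[0,0,-0.1],[0,0,0],0],
    [[0,0,-0.1],[0,0,0],0],
    [[0,0,-0.1],[0,0.15,0],0],
    [[0,0,-0.1],[0,0.3,0],0],
    [[0,0,-0.1],[0,0.3,0],0],
    [[0,0,-0.1],[0,0.3,0],0],
    [[0,0,-0.1],[0,0.3,0],0],
    [[0,0,-0.1],[0,0.3,0],0],
    [[0,0,-0.1],[0,0.3,0],0],
    [[0,0,-0.1],[0,0.15,0],0],
    [[0,0,-0.1],[0,0,0],0],
    [[0,0,-0.1],[0,0,0],0],
    [[0,0,-0.1],[0,0,0],0],
    [[0,0,-0.1],[0,0,0],0]
  ]
}}

```text
time: 4.9
tcp_pos: [0.4497, 0.2049, 0.1453]
tool_rot: [0.545, 0.838, 0.0, -0.001]
contact_force: [0.4, -1.0, -1.6]
width: 0.64
finger_force: 30.0
```

```bash
cat > q.py <<'E'
from h import *
F=[];M=[]
for i in range(6):
    o=get_obs(); a=R.from_quat(o['tool_rot']).as_matrix(); M.append(a.T@o['ft_torque']); F.append(o['contact_force']); camera('wrist')
print('t',o['time'],'tcp',o['tcp_pos'].round(4),'w',round(o['width'],3),'tilt',a[:,2].round(3))
print('M tool',np.mean(M,0).round(4),'sd',np.std(M,0).round(4),'F',np.mean(F,0).round(2), 'My(tinx)',np.array(M)[:,1].round(3))
E
python3 q.py
```

```text
t 5.15 tcp [0.4495 0.2056 0.1455] w 0.644 tilt [-0.  0. -1.]
M tool [-0.028   0.0069 -0.0086] sd [0.0308 0.0327 0.0173] F [ 0.15 -0.4  -2.13] My(tinx) [ 0.058  0.013 -0.025  0.036 -0.006 -0.035]
```

```bash
sed -i 's/range(6)/range(9)/' q.py; python3 q.py
```

```text
t 5.6 tcp [0.4493 0.2061 0.1456] w 0.64 tilt [ 0.  0. -1.]
M tool [-0.0267 -0.0111  0.0131] sd [0.0169 0.0286 0.0268] F [ 0.23 -0.14 -2.3 ] My(tinx) [-0.007 -0.007  0.012 -0.008 -0.066 -0.039  0.001  0.04  -0.026]
```

Request:
{"api": "servo_tool", "payload": {
  "moves": [
    [[0,0,0],[0,-0.15,0],0],
    [[0,0,0],[0,-0.3,0],0],
    [[0,0,0],[0,-0.3,0],0],
    [[0,0,0],[0,-0.3,0],0],
    [[0,0,0],[0,-0.3,0],0],
    [[0,0,0],[0,-0.3,0],0],
    [[0,0,0],[0,-0.3,0],0],
    [[0,0,0],[0,-0.15,0],0],
    [[0,0,0],[0,0,0],0],
    [[0,0,0],[0,0,0],0],
    [[0,0,0],[0,0,0],0],
    [[0,0,0],[0,0,0],0]
  ]
}}

```text
time: 7.15
tcp_pos: [0.4487, 0.2071, 0.1454]
tool_rot: [0.543, 0.84, -0.0, 0.0]
contact_force: [0.0, 0.7, -1.8]
width: 0.645
finger_force: 30.0
```

```bash
sed -i 's/range(9)/range(13)/' q.py; python3 q.py
```

```text
t 7.75 tcp [0.4494 0.206  0.1456] w 0.642 tilt [ 0. -0. -1.]
M tool [-0.0359  0.0208 -0.011 ] sd [0.034  0.0361 0.034 ] F [-0.02  0.08 -2.23] My(tinx) [-0.005  0.074 -0.04   0.038 -0.046  0.011  0.041  0.074  0.003  0.036
  0.006  0.048  0.031]
```

Left tin: the change in moment is about -0.025 N m, so it is probably empty. Setting it back down.

Request:
{"api": "servo_tool", "payload": {
  "moves": [
    [[0,0,0.02],[0,0,0],0],
    [[0,0,0.05],[0,0,0],0],
    [[0,0,0.08],[0,0,0],0],
    [[0,0,0.095],[0,0,0],0],
    [[0,0,0.0995],[0,0,0],0],
    [[0,0,0.0995],[0,0,0],0],
    [[0,0,0.0995],[0,0,0],0],
    [[0,0,0.0995],[0,0,0],100],
    [[0,0,0.0995],[0,0,0],100],
    [[0,0,0.0995],[0,0,0],100],
    [[0,0,0.0995],[0,0,0],100],
    [[0,0,0.08],[0,0,0],100],
    [[0,0,0.04],[0,0,0],100],
    [[0,0,0],[0,0,0],100],
    [[0,0,-0.02],[0,0,0],100],
    [[0,0,-0.02],[0,0,0],100]
  ]
}}

```text
time: 9.8
tcp_pos: [0.4502, 0.2065, 0.1669]
tool_rot: [0.544, 0.839, 0.001, 0.001]
contact_force: [-0.6, -1.4, -0.8]
width: 0.997
finger_force: 0.0
```

```bash
python3 w.py .45 .205; python3 - <<'E'
import numpy as np
from scipy.spatial.transform import Rotation as R
from h import get_obs
o=get_obs();a=R.from_quat(o['tool_rot']).as_matrix()
print('to middle, tool axes', a.T@(np.array([.479,.029,.165])-o['tcp_pos']))
E
```

```text
t 9.8 tcp [0.4502 0.2065 0.1669] yaw toolY 24.06 toolz [ 0.003  0.001 -1.   ]
9733 tin [451.8 205.6] [ 56.6 120.2] 24.1 z 0.0922
shift in tool axes [-0.0015  0.0011  0.    ] zero load [-0.64 -1.4  -0.84] [-0.014 -0.037 -0.022]
to middle, tool axes [-0.17374747 -0.045246    0.00052852]
```

Left tin stands in place. On to the middle one (yaw 14°).

Request:
{"api": "servo_tool", "payload": {
  "moves": [
    [[-0.04,-0.01,0],[0,0,0.04],100],
    [[-0.085,-0.022,0],[0,0,0.09],100],
    [[-0.13,-0.034,0],[0,0,0.13],100],
    [[-0.16,-0.042,0],[0,0,0.16],100],
    [[-0.174,-0.045,0],[0,0,0.175],100],
    [[-0.174,-0.045,0],[0,0,0.175],100],
    [[-0.174,-0.045,0],[0,0,0.175],100]
  ]
}}

```text
time: 10.72
tcp_pos: [0.4791, 0.0306, 0.1654]
tool_rot: [0.614, 0.789, 0.0, -0.0]
contact_force: [-0.8, 0.5, 0.4]
width: 0.999
finger_force: 0.0
```

```bash
python3 w.py .479 .029 w2.png
```

```text
t 10.725 tcp [0.4791 0.0306 0.1654] yaw toolY 14.18 toolz [-0.     0.001 -1.   ]
9903 tin [457.4  24.8] [102.7 120. ] 13.5 z 0.0922
shift in tool axes [-0.0002 -0.0224 -0.    ] zero load [-0.75  0.55  0.43] [ 0.024 -0.03   0.007]
```

View pics/w2.png

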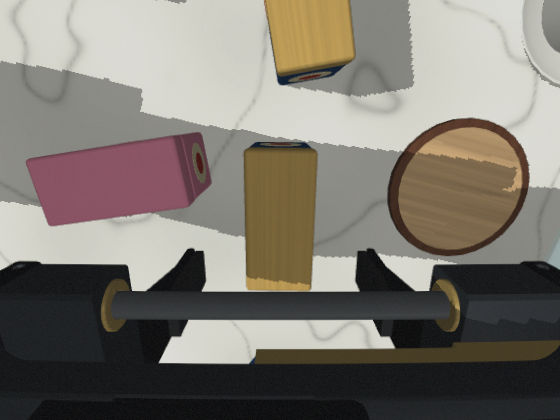

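The middle lid is centred at (281,219) between the fingers, with the purple decoy close by at (205,180) and the board at (458,187). I descend with the fingers at 82% to clear the decoy.

Request:
{"api": "servo_tool", "payload": {
  "moves": [
    [[0,0,0.02],[0,0,0],82],
    [[0,0,0.04],[0,0,0],82],
    [[0,0,0.07],[0,0,0],82],
    [[0,0,0.1],[0,0,0],82],
    [[0,0,0.119],[0,0,0],82],
    [[0,0,0.119],[0,0,0],82],
    [[0,0,0.119],[0,0,0],0],
    [[0,0,0.119],[0,0,0],0],
    [[0,0,0.119],[0,0,0],0],
    [[0,0,0.119],[0,0,0],0],
    [[0,0,0.119],[0,0,0],0]
  ]
}}

```text
time: 12.15
tcp_pos: [0.4796, 0.029, 0.0474]
tool_rot: [0.615, 0.788, 0.0, 0.0]
contact_force: [-2.1, 0.8, 6.5]
width: 0.638
finger_force: 30.0
```

Request:
{"api": "servo_tool", "payload": {
  "moves": [
    [[0,0,-0.01],[0,0,0],0],
    [[0,0,-0.03],[0,0,0],0],
    [[0,0,-0.06],[0,0,0],0],
    [[0,0,-0.09],[0,0,0],0],
    [[0,0,-0.1],[0,0,0],0],
    [[0,0,-0.1],[0,0,0],0],
    [[0,0,-0.1],[0,0,0],0],
    [[0,0,-0.1],[0,0,0],0],
    [[0,0,-0.1],[0,0.15,0],0],
    [[0,0,-0.1],[0,0.3,0],0],
    [[0,0,-0.1],[0,0.3,0],0],
    [[0,0,-0.1],[0,0.3,0],0],
    [[0,0,-0.1],[0,0.3,0],0],
    [[0,0,-0.1],[0,0.3,0],0],
    [[0,0,-0.1],[0,0.3,0],0],
    [[0,0,-0.1],[0,0.15,0],0],
    [[0,0,-0.1],[0,0,0],0],
    [[0,0,-0.1],[0,0,0],0],
    [[0,0,-0.1],[0,0,0],0],
    [[0,0,-0.1],[0,0,0],0]
  ]
}}

```text
time: 14.65
tcp_pos: [0.4792, 0.0277, 0.1463]
tool_rot: [0.616, 0.788, 0.0, -0.001]
contact_force: [-0.2, -0.6, -5.2]
width: 0.642
finger_force: 30.0
```

```bash
python3 q.py
```

```text
t 15.25 tcp [0.4792 0.0289 0.1466] w 0.64 tilt [ 0.  0. -1.]
M tool [-0.0225  0.0135 -0.0026] sd [0.0224 0.0217 0.0297] F [-0.21  0.08 -4.94] My(tinx) [ 0.019  0.048  0.024  0.003 -0.032 -0.012  0.008  0.025 -0.009  0.034
  0.026  0.038  0.004]
```

Request:
{"api": "servo_tool", "payload": {
  "moves": [
    [[0,0,0],[0,-0.15,0],0],
    [[0,0,0],[0,-0.3,0],0],
    [[0,0,0],[0,-0.3,0],0],
    [[0,0,0],[0,-0.3,0],0],
    [[0,0,0],[0,-0.3,0],0],
    [[0,0,0],[0,-0.3,0],0],
    [[0,0,0],[0,-0.3,0],0],
    [[0,0,0],[0,-0.15,0],0],
    [[0,0,0],[0,0,0],0],
    [[0,0,0],[0,0,0],0],
    [[0,0,0],[0,0,0],0],
    [[0,0,0],[0,0,0],0]
  ]
}}

```text
time: 16.8
tcp_pos: [0.4789, 0.03, 0.1464]
tool_rot: [0.614, 0.789, -0.001, 0.0]
contact_force: [-0.2, 0.4, -5.2]
width: 0.64
finger_force: 30.0
```

```bash
python3 q.py
```

```text
t 17.4 tcp [0.4792 0.0289 0.1466] w 0.646 tilt [ 0. -0. -1.]
M tool [-0.0052 -0.0175 -0.0127] sd [0.0385 0.0254 0.0204] F [ 0.04  0.13 -5.05] My(tinx) [ 0.025 -0.043 -0.036 -0.013 -0.007 -0.025 -0.014  0.004 -0.051 -0.051
 -0.043  0.022  0.006]
```

Request:
{"api": "servo_tool", "payload": {
  "moves": [
    [[0,0,0],[0,0.15,0],0],
    [[0,0,0],[0,0.3,0],0],
    [[0,0,0],[0,0.3,0],0],
    [[0,0,0],[0,0.3,0],0],
    [[0,0,0],[0,0.3,0],0],
    [[0,0,0],[0,0.3,0],0],
    [[0,0,0],[0,0.3,0],0],
    [[0,0,0],[0,0.15,0],0],
    [[0,0,0],[0,0,0],0],
    [[0,0,0],[0,0,0],0],
    [[0,0,0],[0,0,0],0],
    [[0,0,0],[0,0,0],0],
    [[0,0,0],[0,0,0],0]
  ]
}}

```text
time: 19.08
tcp_pos: [0.4792, 0.028, 0.1463]
tool_rot: [0.616, 0.788, 0.0, -0.0]
contact_force: [0.6, 0.7, -5.3]
width: 0.64
finger_force: 30.0
```

```bash
python3 q.py
```

```text
t 19.675 tcp [0.4792 0.0289 0.1466] w 0.64 tilt [ 0.  0. -1.]
M tool [-0.0168  0.0282 -0.0094] sd [0.028  0.0377 0.0197] F [ 0.08  0.03 -5.1 ] My(tinx) [ 0.028  0.104 -0.04   0.03   0.052  0.034  0.062  0.049 -0.01  -0.034
  0.036  0.011  0.044]
```

Request:
{"api": "servo_tool", "payload": {
  "moves": [
    [[0,0,0],[0,-0.15,0],0],
    [[0,0,0],[0,-0.3,0],0],
    [[0,0,0],[0,-0.3,0],0],
    [[0,0,0],[0,-0.3,0],0],
    [[0,0,0],[0,-0.3,0],0],
    [[0,0,0],[0,-0.3,0],0],
    [[0,0,0],[0,-0.3,0],0],
    [[0,0,0],[0,-0.15,0],0],
    [[0,0,0],[0,0,0],0],
    [[0,0,0],[0,0,0],0],
    [[0,0,0],[0,0,0],0],
    [[0,0,0],[0,0,0],0],
    [[0,0,0],[0,0,0],0]
  ]
}}

```text
time: 21.35
tcp_pos: [0.479, 0.0297, 0.1465]
tool_rot: [0.615, 0.789, -0.0, 0.0]
contact_force: [0.0, -1.2, -5.1]
width: 0.641
finger_force: 30.0
```

```bash
python3 q.py
```

```text
t 21.95 tcp [0.4792 0.0288 0.1465] w 0.639 tilt [ 0. -0. -1.]
M tool [-0.0266 -0.033  -0.0055] sd [0.0357 0.0463 0.0212] F [ 0.04 -0.16 -5.23] My(tinx) [-0.1   -0.008 -0.081 -0.065 -0.014 -0.108 -0.063  0.031  0.    -0.05
 -0.008  0.044 -0.006]
```

The middle tin differs from the left by about +0.07, so it is the likely one. Set it down and test the right.

Request:
{"api": "servo_tool", "payload": {
  "moves": [
    [[0,0,0.02],[0,0,0],0],
    [[0,0,0.05],[0,0,0],0],
    [[0,0,0.08],[0,0,0],0],
    [[0,0,0.095],[0,0,0],0],
    [[0,0,0.0995],[0,0,0],0],
    [[0,0,0.0995],[0,0,0],0],
    [[0,0,0.0995],[0,0,0],0],
    [[0,0,0.0995],[0,0,0],82],
    [[0,0,0.0995],[0,0,0],82],
    [[0,0,0.0995],[0,0,0],82],
    [[0,0,0.0995],[0,0,0],82],
    [[0,0,0.08],[0,0,0],82],
    [[0,0,0.04],[0,0,0],82],
    [[0,0,0],[0,0,0],100],
    [[0,0,-0.02],[0,0,0],100],
    [[0,0,-0.02],[0,0,0],100]
  ]
}}

```text
time: 24.0
tcp_pos: [0.4801, 0.029, 0.1679]
tool_rot: [0.615, 0.788, 0.001, 0.001]
contact_force: [0.2, 0.1, -0.9]
width: 0.985
finger_force: 0.0
```

```bash
python3 - <<'E'
from h import *
o=get_obs();a=R.from_quat(o['tool_rot']).as_matrix()
print(o['tcp_pos'],'to right, tool axes', a.T@(np.array([.506,-.236,.165])-o['tcp_pos']),np.arctan2(a[1,1],a[0,1]))
E
```

```text
[0.48014368 0.0290053  0.16792449] to right, tool axes [-0.26336317 -0.0391957   0.00290692] 0.24497065737250726
```

Request:
{"api": "servo_tool", "payload": {
  "moves": [
    [[-0.04,-0.006,0],[0,0,0.1],100],
    [[-0.09,-0.013,0],[0,0,0.22],100],
    [[-0.14,-0.021,0],[0,0,0.35],100],
    [[-0.19,-0.028,0],[0,0,0.47],100],
    [[-0.24,-0.036,0],[0,0,0.59],100],
    [[-0.263,-0.039,0],[0,0,0.65],100],
    [[-0.263,-0.039,0],[0,0,0.65],100],
    [[-0.263,-0.039,0],[0,0,0.65],100]
  ]
}}

```text
time: 25.0
tcp_pos: [0.5053, -0.234, 0.1659]
tool_rot: [0.834, 0.552, -0.0, -0.001]
contact_force: [-0.5, 0.1, -0.3]
width: 1.0
finger_force: 0.0
```

```bash
python3 w.py .506 -.236
```

```text
t 25.0 tcp [ 0.5053 -0.234   0.1659] yaw toolY -23.04 toolz [-0.001  0.001 -1.   ]
9786 tin [ 506.  -235.1] [120.4  56.6] 67.3 z 0.0922
shift in tool axes [-0.0007  0.0011 -0.    ] zero load [-0.52  0.1  -0.25] [-0.05   0.028  0.022]
```

Request:
{"api": "servo_tool", "payload": {
  "moves": [
    [[0,0.001,0.02],[0,0,0],100],
    [[0,0.001,0.04],[0,0,0],100],
    [[0,0.001,0.07],[0,0,0],100],
    [[0,0.001,0.1],[0,0,0],100],
    [[0,0.001,0.119],[0,0,0],100],
    [[0,0.001,0.119],[0,0,0],100],
    [[0,0.001,0.119],[0,0,0],0],
    [[0,0.001,0.119],[0,0,0],0],
    [[0,0.001,0.119],[0,0,0],0],
    [[0,0.001,0.119],[0,0,0],0],
    [[0,0.001,0.119],[0,0,0],0]
  ]
}}

```text
time: 26.42
tcp_pos: [0.506, -0.2361, 0.0479]
tool_rot: [0.835, 0.55, 0.0, -0.0]
contact_force: [-2.9, 1.5, 5.1]
width: 0.642
finger_force: 30.0
```

Request:
{"api": "servo_tool", "payload": {
  "moves": [
    [[0,0,-0.01],[0,0,0],0],
    [[0,0,-0.03],[0,0,0],0],
    [[0,0,-0.06],[0,0,0],0],
    [[0,0,-0.09],[0,0,0],0],
    [[0,0,-0.1],[0,0,0],0],
    [[0,0,-0.1],[0,0,0],0],
    [[0,0,-0.1],[0,0,0],0],
    [[0,0,-0.1],[0,0,0],0],
    [[0,0,-0.1],[0,0.15,0],0],
    [[0,0,-0.1],[0,0.3,0],0],
    [[0,0,-0.1],[0,0.3,0],0],
    [[0,0,-0.1],[0,0.3,0],0],
    [[0,0,-0.1],[0,0.3,0],0],
    [[0,0,-0.1],[0,0.3,0],0],
    [[0,0,-0.1],[0,0.3,0],0],
    [[0,0,-0.1],[0,0.15,0],0],
    [[0,0,-0.1],[0,0,0],0],
    [[0,0,-0.1],[0,0,0],0],
    [[0,0,-0.1],[0,0,0],0],
    [[0,0,-0.1],[0,0,0],0]
  ]
}}

```text
time: 28.92
tcp_pos: [0.5054, -0.2373, 0.1474]
tool_rot: [0.836, 0.549, 0.0, -0.0]
contact_force: [-0.0, -0.5, -3.2]
width: 0.642
finger_force: 30.0
```

```bash
python3 q.py
```

```text
t 29.525 tcp [ 0.5061 -0.2361  0.1476] w 0.643 tilt [ 0.  0. -1.]
M tool [ 0.0202 -0.0173  0.0211] sd [0.0429 0.0295 0.0372] F [ 0.12 -0.13 -3.9 ] My(tinx) [-0.062 -0.033 -0.081 -0.015  0.014 -0.016  0.024 -0.011  0.018 -0.004
 -0.037 -0.026  0.003]
```

Request:
{"api": "servo_tool", "payload": {
  "moves": [
    [[0,0,0],[0,-0.15,0],0],
    [[0,0,0],[0,-0.3,0],0],
    [[0,0,0],[0,-0.3,0],0],
    [[0,0,0],[0,-0.3,0],0],
    [[0,0,0],[0,-0.3,0],0],
    [[0,0,0],[0,-0.3,0],0],
    [[0,0,0],[0,-0.3,0],0],
    [[0,0,0],[0,-0.15,0],0],
    [[0,0,0],[0,0,0],0],
    [[0,0,0],[0,0,0],0],
    [[0,0,0],[0,0,0],0],
    [[0,0,0],[0,0,0],0]
  ]
}}

```text
time: 31.08
tcp_pos: [0.5065, -0.2348, 0.1473]
tool_rot: [0.834, 0.551, -0.0, -0.0]
contact_force: [0.2, 0.6, -3.3]
width: 0.64
finger_force: 30.0
```

```bash
python3 q.py
```

```text
t 31.675 tcp [ 0.5061 -0.2362  0.1476] w 0.645 tilt [ 0. -0. -1.]
M tool [ 0.0195 -0.0227  0.0073] sd [0.038  0.022  0.0347] F [ 0.04  0.1  -3.98] My(tinx) [-0.004 -0.011 -0.058 -0.049 -0.008 -0.047  0.008 -0.03  -0.     0.008
 -0.046 -0.029 -0.029]
```

Differences are left -0.025, middle +0.046 and right +0.005, so the ball is in the middle tin. Set the right one down.

Request:
{"api": "servo_tool", "payload": {
  "moves": [
    [[0,0,0.02],[0,0,0],0],
    [[0,0,0.05],[0,0,0],0],
    [[0,0,0.08],[0,0,0],0],
    [[0,0,0.095],[0,0,0],0],
    [[0,0,0.0995],[0,0,0],0],
    [[0,0,0.0995],[0,0,0],0],
    [[0,0,0.0995],[0,0,0],0],
    [[0,0,0.0995],[0,0,0],100],
    [[0,0,0.0995],[0,0,0],100],
    [[0,0,0.0995],[0,0,0],100],
    [[0,0,0.0995],[0,0,0],100],
    [[0,0,0.08],[0,0,0],100],
    [[0,0,0.04],[0,0,0],100],
    [[0,0,0],[0,0,0],100],
    [[0,0,-0.02],[0,0,0],100],
    [[0,0,-0.02],[0,0,0],100]
  ]
}}

```text
time: 33.72
tcp_pos: [0.5069, -0.2365, 0.1691]
tool_rot: [0.835, 0.55, 0.001, 0.001]
contact_force: [-0.1, -0.0, -0.3]
width: 1.001
finger_force: 0.0
```

```bash
python3 w.py .506 -.235; python3 - <<'E'
from h import *
o=get_obs();a=R.from_quat(o['tool_rot']).as_matrix()
print(o['tcp_pos'],'to mid, tool axes', a.T@(np.array([.4795,.029,.165])-o['tcp_pos']),np.arctan2(a[1,1],a[0,1])-.245)
E
```

```text
t 33.725 tcp [ 0.5069 -0.2365  0.1691] yaw toolY -23.21 toolz [ 0.003 -0.001 -1.   ]
9667 tin [ 507.9 -236.1] [120.7  56.7] 67.2 z 0.0921
shift in tool axes [0.0008 0.0007 0.    ] zero load [-0.14 -0.05 -0.26] [-0.005  0.027  0.033]
[ 0.50624392 -0.23614372  0.1675761 ] to mid, tool axes [ 0.23316476 -0.12903846  0.00251695] -0.6499330322256494
```

Request:
{"api": "servo_tool", "payload": {
  "moves": [
    [[0.04,-0.022,0],[0,0,-0.1],100],
    [[0.085,-0.047,0],[0,0,-0.22],100],
    [[0.13,-0.072,0],[0,0,-0.35],100],
    [[0.175,-0.097,0],[0,0,-0.47],90],
    [[0.215,-0.119,0],[0,0,-0.6],82],
    [[0.233,-0.129,0],[0,0,-0.65],82],
    [[0.233,-0.129,0],[0,0,-0.65],82],
    [[0.233,-0.129,0],[0,0,-0.65],82]
  ]
}}

```text
time: 34.78
tcp_pos: [0.4794, 0.0271, 0.1671]
tool_rot: [0.617, 0.787, -0.0, -0.0]
contact_force: [-0.2, -1.0, 0.3]
width: 0.822
finger_force: 0.0
```

```bash
sed -i 's/<.075)$/<.075)\&(cv2.cvtColor(c["pixels"],cv2.COLOR_BGR2HSV).reshape(-1,3)[:,0]<35)/' w.py; python3 w.py .479 .029
```

```text
t 34.775 tcp [0.4794 0.0271 0.1671] yaw toolY 13.84 toolz [-0.001 -0.001 -1.   ]
9881 tin [458.8  24.5] [102.5 120.8] 13.6 z 0.0922
shift in tool axes [ 0.0024 -0.0206  0.    ] zero load [-0.21 -1.01  0.33] [-0.02  -0.041  0.069]
```

Request:
{"api": "servo_tool", "payload": {
  "moves": [
    [[0,0,0.02],[0,0,0],82],
    [[0,0,0.04],[0,0,0],82],
    [[0,0,0.07],[0,0,0],82],
    [[0,0,0.1],[0,0,0],82],
    [[0,0,0.12],[0,0,0],82],
    [[0,0,0.12],[0,0,0],82],
    [[0,0,0.12],[0,0,0],0],
    [[0,0,0.12],[0,0,0],0],
    [[0,0,0.12],[0,0,0],0],
    [[0,0,0.12],[0,0,0],0],
    [[0,0,0.12],[0,0,0],0]
  ]
}}

```text
time: 36.2
tcp_pos: [0.4801, 0.0287, 0.0485]
tool_rot: [0.616, 0.788, 0.001, 0.001]
contact_force: [-1.0, -0.9, 6.7]
width: 0.64
finger_force: 30.0
```

Request:
{"api": "servo_tool", "payload": {
  "moves": [
    [[0,0,-0.01],[0,0,0],0],
    [[0,0,-0.03],[0,0,0],0],
    [[0,0,-0.06],[0,0,0],0],
    [[0,0,-0.1],[0,0,0],0],
    [[0,0,-0.14],[0,0,0],0],
    [[0,0,-0.16],[0,0,0],0],
    [[0,0,-0.16],[0,0,0],0],
    [[0,0.02,-0.16],[0,0,0],0],
    [[0.002,0.05,-0.16],[0,0,0],0],
    [[0.003,0.08,-0.16],[0,0,0],0],
    [[0.004,0.11,-0.16],[0,0,0],0],
    [[0.005,0.14,-0.16],[0,0,0],0],
    [[0.006,0.165,-0.16],[0,0,0],0],
    [[0.007,0.18,-0.16],[0,0,0],0],
    [[0.007,0.188,-0.16],[0,0,0],0],
    [[0.007,0.188,-0.16],[0,0,0],0],
    [[0.007,0.188,-0.16],[0,0,0],0],
    [[0.007,0.188,-0.16],[0,0,0],0],
    [[0.007,0.188,-0.16],[0,0,0],0]
  ]
}}

```text
time: 38.58
tcp_pos: [0.6598, 0.0811, 0.2078]
tool_rot: [0.615, 0.788, 0.0, 0.0]
contact_force: [0.8, -0.0, -4.9]
width: 0.643
finger_force: 30.0
```

```bash
python3 q.py; python3 -c "
from h import *
snap('side','f.png')"
```

```text
t 39.175 tcp [0.66   0.0812 0.2076] w 0.644 tilt [ 0.  0. -1.]
M tool [-0.0231 -0.029   0.0056] sd [0.0212 0.0234 0.0201] F [ 0.12 -0.08 -5.11] My(tinx) [-0.029 -0.04  -0.068 -0.071 -0.054 -0.016  0.011 -0.006 -0.031 -0.029
 -0.007 -0.022 -0.014]
```

View pics/f.png

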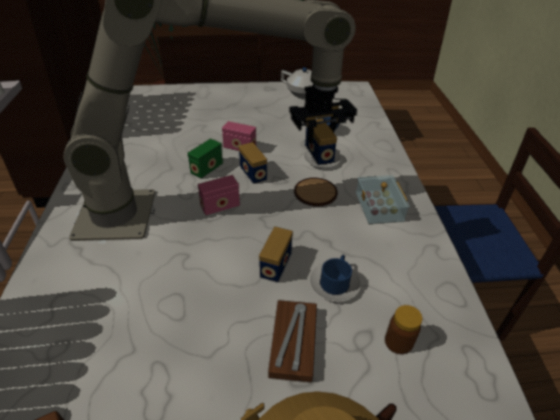

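The side view shows the tin held at (322,142) above the board at (315,191), with the other tins standing at (252,162) and (276,253). I have time for one more rock to confirm the choice.

Request:
{"api": "servo_tool", "payload": {
  "moves": [
    [[0,0,0],[0,0.15,0],0],
    [[0,0,0],[0,0.3,0],0],
    [[0,0,0],[0,0.3,0],0],
    [[0,0,0],[0,0.3,0],0],
    [[0,0,0],[0,0.3,0],0],
    [[0,0,0],[0,0.3,0],0],
    [[0,0,0],[0,0.3,0],0],
    [[0,0,0],[0,0.15,0],0],
    [[0,0,0],[0,0,0],0],
    [[0,0,0],[0,0,0],0],
    [[0,0,0],[0,0,0],0],
    [[0,0,0],[0,0,0],0],
    [[0,0,0],[0,0,0],0]
  ]
}}

```text
time: 40.9
tcp_pos: [0.6602, 0.0799, 0.2073]
tool_rot: [0.616, 0.788, -0.0, -0.0]
contact_force: [0.7, -0.2, -5.4]
width: 0.644
finger_force: 30.0
```

```bash
python3 q.py
```

```text
t 41.5 tcp [0.66   0.0813 0.2076] w 0.645 tilt [ 0.  0. -1.]
M tool [-0.0143  0.0266 -0.001 ] sd [0.0346 0.029  0.0343] F [ 0.1   0.02 -5.22] My(tinx) [-0.027  0.01  -0.001  0.015  0.059  0.036  0.005  0.054  0.08   0.026
 -0.002  0.035  0.056]
```

Confirmed: the moment shifts by +0.056 again, so the middle tin rattles. It is held steady, so I hand the job in.

```bash
python3 -c "
from h import *
print(finish_job())"
```

```text
the job is handed in; nothing more can be done
None
```

The middle tin is the one that rattled; I handed the job in with it held upright and still about 15 cm above the board and the left and right tins released in their places, though no verdict came back.

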